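Drift the plate into line and fit the bolt

TASK

The steel cover plate on the wooden block hangs skewed on its pivot bolt, so its holes do not line up with those of the strap hidden beneath. Put the tapered drift pin from the holder into the plate's end hole, use it to draw the plate across until its nose finds the strap's hole, and ease it fully home; then fit the bolt fully home in the plate's middle hole. Feel your way and do not force either part (never press harder than about 35 N); leave the drift standing in its hole and do not disturb the tape measure, the oak offcut or the try square.

Things in the scene. Friction and masses are not known exactly. Their poses are not given: they have to be found in the camera images.
- block: Wooden block 200 x 100 x 50 mm, screwed to the bench, long side along its x. Origin: centre of its underside. Two steel bars lie on it, one on the other, both on the pivot bolt: the hidden strap, and over it the cover plate (178 x 70 x 8 mm). Each bar has two through holes, 130 mm (end hole) and 75 mm (middle hole) from the pivot. Wells in the block leave the holes free to the bench.
- pivot (a point): On the pivot axis, at block x = -80 mm, y = 0, 66 mm above the bench, under a 14 mm tall hex bolt head. The strap (50 x 8 mm, 50 to 58 mm above the bench; holes 14 mm from its -y edge, 17 mm at the end, 14.5 mm in the middle) is fast and does not give. Its angle is not measured: its end hole lies anywhere from block y = -14 mm to y = +7 mm.
- end_hole (a point): Centre of the cover plate's end hole (18 mm across), on the plate's upper face, 66 mm above the bench; x points away from the pivot along the plate, z up. The plate turns stiffly about the pivot (about 3 N at this hole moves it) and stays where left; at the start this hole lies 11.5 to 13.7 mm to the block's +y side of the block's y = 0.
- middle_hole (a point): Centre of the cover plate's middle hole (16 mm across), on the plate's upper face, between the pivot and the end hole, 55 mm from the end hole; same axes as end_hole.
- drift: Steel drift pin, upright in either holder hole; the taller part. Dark hexagonal body 22 mm across flats, z 5 to 50 mm (one pair of flats faces its +x and -x), 4 mm striking face on top; collar 30 mm across, z 0 to 5 mm. Origin: centre of collar's underside, z up. Shank below: 16 mm across for 20 mm, then tapering to a blunt 13 mm nose at z = -36 mm. Home: collar on the plate. About 0.16 kg.
- bolt: Steel bolt, upright in the other holder hole; the shorter part. Bright hex head 22 mm across flats, z 3 to 25 mm (one pair of flats faces its +x and -x); flange 30 mm across, z 0 to 3 mm. Origin: centre of flange's underside, z up. Shank 12 mm across, to z = -36 mm, last 6 mm tapering to 7 mm. It drops in, no turning. Home: flange on the plate. About 0.1 kg.
- holder_top (a point): Centre of the top of the fixed plywood tool holder (60 x 150 x 60 mm, long side along its y), 60 mm above the bench. Its two 20 mm through holes lie 45 mm either side along y; drift and bolt hang in them by collar and flange, origins level with the holder's top.
- tape_measure: Yellow tape measure, 35 x 85 x 66 mm, standing on the bench near the work; a bystander.
- offcut_oak: Oak offcut, 36 x 85 x 29 mm, lying on the bench; a bystander.
- try_square: Try square with wooden stock and steel blade, 176 x 115 x 16 mm, lying flat; a bystander.

How it is judged:
On the way, in this order (a step that is already met when the one before it is completed fails the run):
1. the drift is fully home in the end hole, upright, before the bolt is in the middle hole (horizontal distance between drift and end_hole below 0.004 m and z of drift in the frame of end_hole below 0.003 m and angle between drift's own z axis and vertical below 0.1 rad and horizontal distance between bolt and middle_hole above 0.03 m), for 0.2 s.
2. the bolt is fully home in the middle hole with the drift still in the end hole (horizontal distance between bolt and middle_hole below 0.005 m and z of bolt in the frame of middle_hole below 0.003 m and horizontal distance between drift and end_hole below 0.004 m and z of drift in the frame of end_hole below 0.004 m), for 0.2 s.
At the end, for the whole second after the job is handed in: The drift stands in the plate's end hole with its collar down on the plate (within 4 mm) and the bolt in the middle hole with its flange down on the plate (within 3 mm), both centred on their holes (within 4 and 5 mm), upright within 0.1 rad, released and at rest (all of step 2 and angle between each of drift, bolt's own z axis and vertical below 0.1 rad and linear speed of each of drift, bolt below 0.02 m/s); the robot touches nothing.
It fails at once if the drift is forced: it presses on the plate, strap or block with more than 35 N (contact force between drift and block above 35 N).
It fails at once if the bolt is forced: it presses on the plate, strap or block with more than 35 N (contact force between bolt and block above 35 N).
It fails at once if the robot itself pushes the plate or block with more than 35 N (contact force between any of the fingers, the arm and block above 35 N).
It fails at once if a bystander is moved by more than 20 mm (distance of any of tape_measure, offcut_oak, try_square from where it was at the start of the episode above 0.02 m).
It also fails if it takes over 72 s, if anything falls off the work surface, if the arm or the gripper's body presses on something with over 40 N, if the wrist force passes 120 N, or if a joint passes its speed limit or range.

ROBOT

A 6-joint arm with a two-finger parallel gripper is mounted at the origin on a cart in front of the work surface, level with it; the furniture and walls round the work are solid. World frame = base frame: x ahead of the robot, y to its left, z up, the work surface at z = 0. Lengths are in m, angles in rad, forces in N, time in s.
With the tool pointing down it reaches from about 0.325 to 0.775 m from the base axis. Payload 9.3 kg.
Tool frame: the origin (TCP) lies on the centre line of the jaws, within the pads' length; the fingertips stand 22 mm ahead of it and the grasp point (between the pads) lies 3 mm ahead of it; z points along the fingers, y is the line along which they close (so a half turn about z gives the same grasp; the last joint's range is limited). The gripper opens to 85 mm and grips with 20 to 120 N. Pads are 22 mm wide; open, the fingers measure 114 mm over their backs; the gripper's body (76 mm by 85 mm) begins 54 mm behind the grasp point. The pads swing forward as they close: fully open they stand 13 mm farther back than shut.
Start: joints at [-1.47, 0.259, 0.021, 1.334, 0, 1.418], TCP at [0.138, -0.532, 0.222] pointing down, gripper open.
Joint ranges: [-3.04, 3.04], [-0.91, 1.82], [-1.04, 1.36], [-1.92, 1.95], [-1.52, 1.45], [-3.14, 3.14]. Speed limits (rad/s): [2.22, 2.22, 2.79, 3.14, 3.14, 3.14].

INTERFACE

Orientations are given as a rotation vector (axis times angle).
In Python, from station import arm, grab_frame, camera_params, models gives the robot as it stands.
- The arm moves only by the shell command python3 -m jog 'ROWS' [OPENING] [FORCE]. ROWS is JSON, a list of rows, each a list of 4 numbers: the shift along the tool's x, y, z in m, then the turn about the tool's z in rad. A call has 1 to 10 rows; each row shifts and turns the commanded pose from where the row before left it, along the tool's axes as they then stand; what a row does not reach is not made up. A row lasts 1/8 s, in which the tool goes at most 62.5 mm and 10.7 degrees, less where a joint would pass 70% of its speed; a pose out of reach is approached as far as the arm can. A call is refused whole if a number of a shift passes 0.0625 or a number of a turn 0.188, either way. A call with a gripper value outside its range is refused whole. OPENING is the opening, from 0 (shut) to 1 (fully open), set as the call begins (- or left out, the last holds). The fingers move at their own pace and stop on an object; FORCE is the grip in N (left out, the last holds). Time passes only in rows, so rows that do not move let the fingers close. It gives the time, the measured TCP pose, the force, the opening and the grip force at its end, in the units of the state.
- arm.state(): the state, without advancing time (a new reading comes with each control period).
- grab_frame(name): name is "scene" or "side" or "wrist"; returns the picture (400x640x3 uint8, red, green, blue); there is no depth.
- camera_params(name): a dict with "fx", "fy", "cx", "cy" (pixels), "dist_coeffs" ([k1, k2, p1, p2, k3] as OpenCV has them; the pictures are not rectified), "R" (3x3) and "t" (3): a world point X has camera coordinates R X + t; the wrist camera has in their place "tool_from_camera" (4x4, takes a point from camera to tool coordinates, whose origin is the TCP and whose axes are the flange's). Camera axes: x right, y down, z forward; pixel columns grow to the right and rows downward; lengths in m; the calibration is good to about 2 mm. A picture is of the moment at which its call begins: read the wrist's pose just before it. camera_params takes no time and is no camera call.
- arm.hand_in(): hands the job in; it is judged then, once.
Trained networks look in the newest picture that a camera, given by its name, has taken for a name from the list of things; names that differ only in an ending like _2 or _b are one class to them, and where a whole thing is asked for, a point or a joint stands for the part that bears it (a point fixed in the world has none). Each returns a list of dicts, best first, with "score" (0 to 1); they miss things now and then, are a little off and sometimes report something else, mostly with a low value. They report only what shows in the picture. A call takes as long as a camera call.
- models.search_frame(name, camera): "xy" ([column, row] as shares, 0 to 1, of the picture: columns of its width, rows of its height, amid what is visible of it).
- models.pinpoint(name, camera): "xy" ([column, row] as shares, 0 to 1, of the picture: columns of its width, rows of its height: a listed point, or the origin of a listed thing).
The state is a dict: "t": time; "joints": joint angles; "qvel": joint speeds; "tau": joint torques, N m; "position": TCP position; "tool_rot": TCP orientation; "force": force on the tool from outside, world axes, zero at the start; "ft_torque": the same for the moment, N m; "opening": finger opening in m; "gripper_force": force on a finger pad.
Only numpy, scipy, OpenCV 4.12 (cv2) and the standard library are available. Lean on these libraries where they do the work, as an engineer would, in place of code of your own. Each camera call takes 0.05 s, during which the arm holds its last target. There are 200 camera calls.

## Working session

There is one attempt and no reset: what is moved stays moved. The work goes in short steps, Python scripts to look and compute and a shell command to move; the robot and the scene stay as the last step left them, time stands still between calls to the robot, and variables do not carry over. Pictures are saved under pics/ and viewed, at most 10 in all, crops included, and the job is handed in when it is done.

```bash
ls; mkdir -p pics; cat > h.py <<'E'
import numpy as np, cv2
from station import arm, grab_frame, camera_params, models
from scipy.spatial.transform import Rotation as Ro
def cam(name):
    p=camera_params(name)
    K=np.array([[p['fx'],0,p['cx']],[0,p['fy'],p['cy']],[0,0,1]]);d=np.array(p['dist_coeffs'])
    if name=='wrist':
        s=arm.state();T=np.eye(4);T[:3,:3]=Ro.from_rotvec(s['tool_rot']).as_matrix();T[:3,3]=s['position']
        M=np.linalg.inv(T@np.array(p['tool_from_camera']));R,t=M[:3,:3],M[:3,3]
    else: R,t=np.array(p['R']),np.array(p['t'])
    return K,d,R,t
def ray(c,px):
    K,d,R,t=c
    u=cv2.undistortPoints(np.array([[px]],float),K,d)[0,0]
    return -R.T@t, R.T@np.array([u[0],u[1],1])
def onz(c,px,z):
    o,v=ray(c,px); return (o+v*(z-o[2])/v[2])[:2]
def proj(c,X):
    K,d,R,t=c
    return cv2.projectPoints(np.array(X,float).reshape(-1,3),cv2.Rodrigues(R)[0],t,K,d)[0][:,0]
def look(name,f=None):
    c=cam(name);im=grab_frame(name)
    if f: cv2.imwrite('pics/'+f,im[:,:,::-1])
    return c,im
def pin(c,name,camera,z,n=2):
    for r in models.pinpoint(name,camera)[:n]:
        px=np.array(r['xy'])*[640,400]
        print(camera,name,round(r['score'],2),px.round(1),onz(c,px,z).round(4))
E
python3 - <<'E'
from h import *
s=arm.state();print(s)
for n in ('scene','side'):
    c,im=look(n,n+'0.png')
    print(n,(-c[2].T@c[3]).round(3))
    for a,z in (('end_hole',.066),('middle_hole',.066),('pivot',.066),('block',0),('drift',.06),('bolt',.06),('holder_top',.06),('tape_measure',0),('offcut_oak',0),('try_square',0)): pin(c,a,n,z,1)
E
```

```text
pics
{'t': 0.0, 'joints': array([-1.46957363e+00,  2.59233331e-01,  2.07042714e-02,  1.33369922e+00,
       -2.45670215e-05,  1.41823053e+00]), 'qvel': array([-0.00022214, -0.00014832,  0.00067631,  0.0001793 ,  0.00201667,
        0.0018965 ]), 'tau': array([-6.88911077e-04, -5.55637479e+01,  3.44528818e+01,  1.37961996e-02,
       -1.60817958e-04,  3.60859843e-06]), 'position': array([ 0.13806412, -0.53206256,  0.22152121]), 'tool_rot': array([-3.11491278e+00, -3.97399833e-01, -1.91509733e-05]), 'force': array([ 0.16615262, -0.10167265, -0.73838408]), 'ft_torque': array([-0.06572187,  0.0462726 , -0.03141896]), 'gripper_force': 0.0, 'opening': 0.0858300125214488}
scene [ 0.268 -0.534  0.81 ]
scene end_hole 0.94 [306.1 190.7] [0.5385 0.1245]
scene middle_hole 0.64 [292.3 208.2] [0.4823 0.0837]
scene pivot 0.93 [269.1 220.5] [0.4157 0.0711]
scene block 0.8 [296.7 222. ] [0.4932 0.0885]
scene drift 0.84 [359.4 283.9] [ 0.5317 -0.1743]
scene bolt 0.52 [380.3 320.8] [ 0.5285 -0.2661]
scene holder_top 0.62 [369.7 301.2] [ 0.5311 -0.2194]
scene tape_measure 0.77 [336.8 148.7] [0.7246 0.309 ]
scene offcut_oak 0.77 [404.4 233.4] [ 0.7302 -0.0659]
scene try_square 0.61 [225.6 169.7] [0.3797 0.3658]
side [ 0.269 -1.005  0.724]
side end_hole 0.58 [305.2 193.9] [0.5365 0.1034]
side middle_hole 0.88 [292.8 196.8] [0.4957 0.0952]
side pivot 0.9 [266.7 205.7] [0.4103 0.0627]
side block 0.8 [292.4 217. ] [0.4912 0.0848]
side drift 0.58 [330.3 249. ] [ 0.5352 -0.1744]
side bolt 0.63 [337.2 270.9] [ 0.527  -0.2605]
side holder_top 0.89 [336.4 262.5] [ 0.5343 -0.2299]
side tape_measure 0.95 [343.1 177.1] [0.7262 0.3017]
side offcut_oak 0.83 [386.1 231.2] [ 0.7445 -0.056 ]
side try_square 0.96 [248.1 176.3] [0.3915 0.3877]
```

```bash
python3 - <<'E'
import cv2
im=cv2.imread('pics/scene0.png')[110:360,180:480]
cv2.imwrite('pics/v1.png',cv2.resize(im,(720,600),interpolation=cv2.INTER_CUBIC))
E
```

```text
(no output)
```

View pics/v1.png

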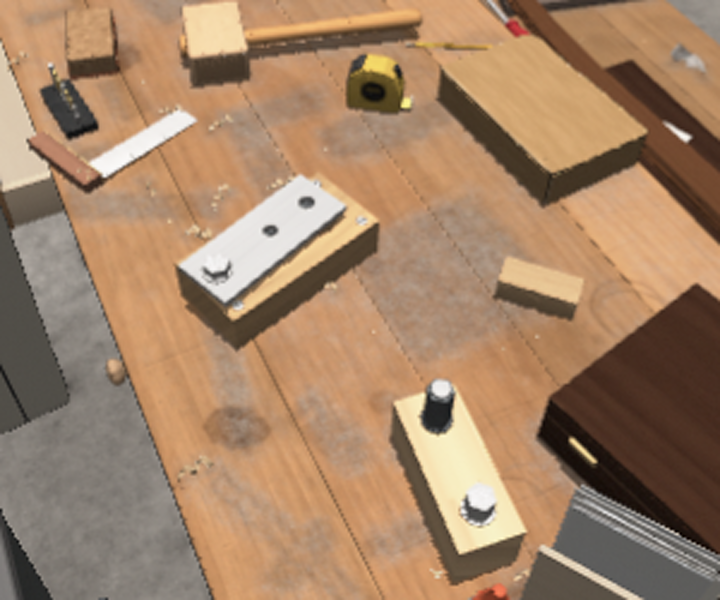

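```bash
python3 -m jog '[[0.051,-0.027,-0.01,0],[0.051,-0.027,-0.01,0],[0.051,-0.027,-0.01,0],[0.051,-0.027,-0.01,0],[0.051,-0.027,-0.01,0],[0.051,-0.027,-0.01,0],[0.051,-0.027,-0.01,0],[0.051,-0.027,-0.01,0],[0,0,0,0]]'
python3 - <<'E'
from h import *
c,im=look('wrist','v2.png');print(c[2].round(2),(-c[2].T@c[3]).round(3))
for a,z in (('drift',.06),('bolt',.06),('holder_top',.06)): pin(c,a,'wrist',z,1)
E
```

```text
t: 2.22
position: [0.4811, -0.2183, 0.3025]
tool_rot: [3.115, 0.406, 0.002]
force: [0.3, 0.2, -0.5]
opening: 0.0852
gripper_force: 0.0
[[ 0.26 -0.97  0.  ]
 [-0.93 -0.24  0.29]
 [-0.28 -0.07 -0.96]] [ 0.552 -0.199  0.454]
wrist drift 0.67 [300.7 117.1] [ 0.5374 -0.1805]
wrist bolt 0.87 [357.1 142.1] [ 0.5248 -0.2651]
wrist holder_top 0.86 [329.5 130.6] [ 0.5301 -0.2234]
```

View pics/v2.png

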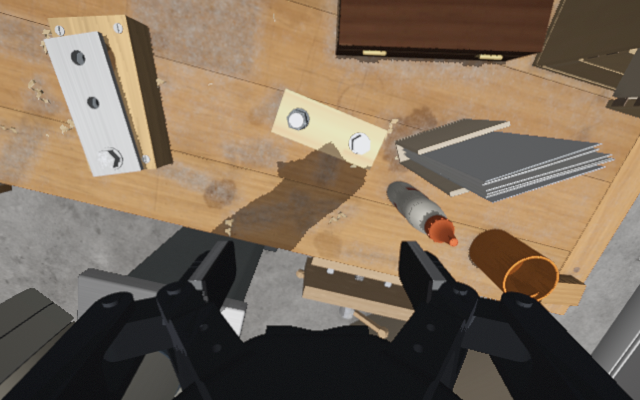

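```bash
python3 -m jog '[[0.031,-0.0125,0.05,0],[0.031,-0.0125,0.05,0],[0,0,0,0]]'
python3 - <<'E'
from h import *
c,im=look('wrist','w3.png')
print(arm.state()['position'])
for a,z in (('drift',.06),('bolt',.06),('holder_top',.06)): pin(c,a,'wrist',z,1)
p=proj(c,[[.535,-.178,.11],[.526,-.264,.08]]);print(p)
out=[]
for q in p:
    x,y=int(min(max(q[0],60),580)),int(min(max(q[1],60),340));out.append(cv2.resize(im[y-60:y+60,x-60:x+60,::-1],(400,400),interpolation=cv2.INTER_CUBIC))
cv2.imwrite('pics/v3.png',np.hstack(out))
E
```

```text
t: 2.8
position: [0.5311, -0.1805, 0.1983]
tool_rot: [-3.112, -0.397, 0.009]
force: [0.0, -0.7, 1.1]
opening: 0.0851
gripper_force: 0.0
[ 0.53144419 -0.1814693   0.20079838]
wrist drift 0.88 [312.7 175.1] [ 0.5357 -0.174 ]
wrist bolt 0.82 [389.1 206.4] [ 0.5226 -0.2642]
wrist holder_top 0.85 [357.5 191.5] [ 0.5302 -0.2255]
[[315.77375645 189.83976803]
 [394.76709854 209.91889176]]
```

View pics/v3.png

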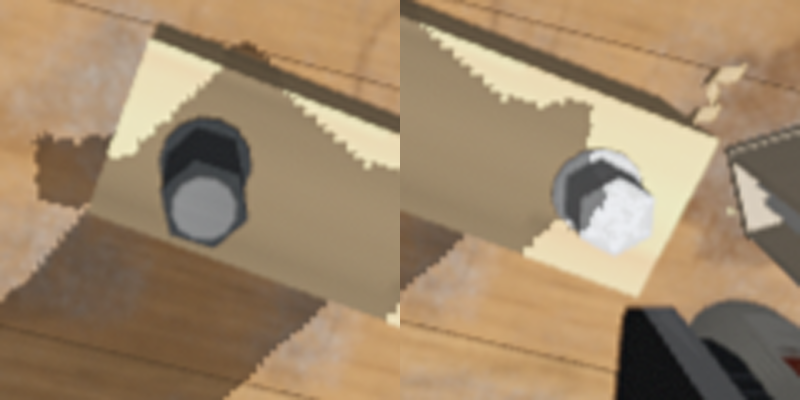

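```bash
cat >> h.py <<'E'
def rel(target,yawdeg=None):
    """tool-axis shift from the measured TCP to target (x,y,z)"""
    s=arm.state();R=Ro.from_rotvec(s['tool_rot']).as_matrix()
    yaw=np.degrees(np.arctan2(R[1,0],R[0,0]))
    return (R.T@(np.array(target)-s['position'])).round(4), round(yaw,2)
E
python3 - <<'E'
from h import *
c=cam('wrist')
print(onz(c,(315.9,191.4),.114),onz(c,(399,213.5),.085))
d=onz(c,(315.9,191.4),.114)
print(rel([*d,.0965]))
E
```

```text
[ 0.5351954  -0.18093091] [ 0.52525263 -0.2723412 ]
(array([ 0.0029, -0.001 ,  0.1073]), np.float64(14.45))
```

```bash
python3 -m jog '[[0.002,-0.001,0.04,0],[0,0,0.04,0],[0,0,0.027,0],[0,0,0,0],[0,0,0,0]]' 0.5 40
python3 -m jog '[[0,0,0,0],[0,0,0,0],[0,0,0,0],[0,0,0,0],[0,0,0,0],[0,0,0,0]]' 0.15 60
python3 - <<'E'
from h import *
print(rel([.535,-.178,.0965]),arm.state()['force'],arm.state()['ft_torque'])
E
```

```text
t: 3.62
position: [0.5349, -0.1806, 0.0972]
tool_rot: [3.115, 0.396, 0.004]
force: [0.1, -0.3, 0.5]
opening: 0.043
gripper_force: 0.0
t: 4.38
position: [0.5352, -0.1799, 0.0971]
tool_rot: [3.115, 0.398, 0.005]
force: [-1.0, 1.3, 7.7]
opening: 0.0189
gripper_force: 58.4
(array([ 0.0003, -0.0019,  0.0006]), np.float64(14.55)) [-1.0362594   1.25144986  7.72275822] [0.2301089  0.08963995 0.01087469]
```

```bash
python3 -m jog '[[0,0,-0.03,0],[0,0,-0.04,0],[0,0,-0.04,0],[0,0,0,0]]'
python3 - <<'E'
from h import *
c,im=look('wrist'); a=im[100:300,180:440,::-1]
cs,ims=look('side'); q=proj(cs,[[.535,-.178,.19]])[0].astype(int); print(q)
b=ims[q[1]-50:q[1]+50,q[0]-50:q[0]+50,::-1]
cv2.imwrite('pics/v4.png',np.hstack([cv2.resize(a,(520,400),interpolation=2),cv2.resize(b,(280,280),interpolation=2)[:400,:]]) if 0 else np.hstack([cv2.resize(a,(400,400),interpolation=2),cv2.resize(b,(400,400),interpolation=2)]))
print(arm.state())
p=proj(c,[arm.state()['position']]);print(p)
E
```

```text
t: 4.88
position: [0.5355, -0.1802, 0.2088]
tool_rot: [3.113, 0.397, 0.008]
force: [0.0, -0.2, -2.7]
opening: 0.0191
gripper_force: 58.9
[332 206]
{'t': 4.975, 'joints': array([-4.73165424e-01,  2.86499962e-01,  1.75320811e-02,  1.30130334e+00,
        5.84979851e-06,  2.41452345e+00]), 'qvel': array([-0.00051571,  0.01902418, -0.03039925, -0.00784015, -0.00041474,
       -0.00122688]), 'tau': array([ 6.02290663e-02, -6.08018374e+01,  3.66943145e+01,  1.33155934e-01,
        1.87267869e-03, -4.47308885e-04]), 'position': array([ 0.53413594, -0.17953247,  0.20526396]), 'tool_rot': array([3.11602101e+00, 3.97723736e-01, 6.85834378e-04]), 'force': array([ 0.21780826,  1.12538477, -1.70065887]), 'ft_torque': array([-0.02942429,  0.00053546, -0.04430397]), 'gripper_force': 58.854945062776096, 'opening': 0.01878973312359837}
[[315.36538851 237.79640268]]
```

View pics/v4.png

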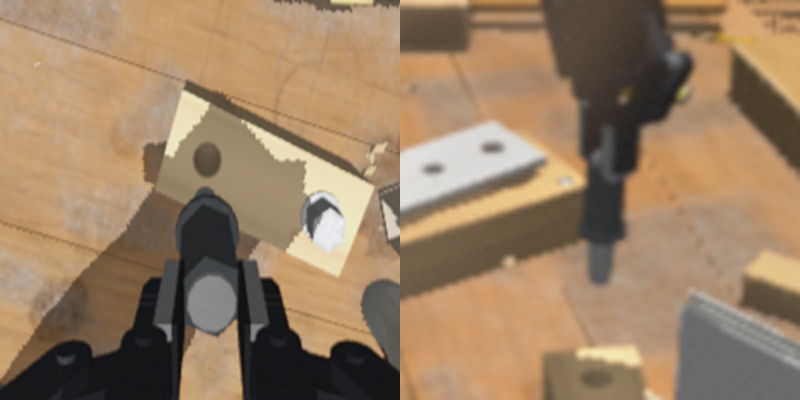

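```bash
python3 - <<'E'
from h import *
s=arm.state();c=cam('wrist')
p=onz(c,(317.2,251),s['position'][2]+.017)
R=Ro.from_rotvec(s['tool_rot']).as_matrix()
print(s['position'],p,R.T@np.array([*(p-s['position'][:2]),0]))
print(rel([.50,.06,.24]))
E
```

```text
[ 0.53413594 -0.17953247  0.20526396] [ 0.53514343 -0.17936524] [1.01719722e-03 9.11929731e-05 4.34451344e-07]
(array([ 0.0271, -0.2404, -0.0348]), np.float64(14.55))
```

```bash
python3 -m jog '[[-0.01,-0.055,-0.008,0],[-0.01,-0.055,-0.008,0],[-0.01,-0.055,-0.008,0],[-0.01,-0.055,-0.008,0],[0,0,0,0],[0,0,0,0]]'
python3 - <<'E'
from h import *
c,im=look('wrist','v5.png')
for a,z in (('end_hole',.066),('middle_hole',.066),('pivot',.066),('pivot',.080),('block',0)): pin(c,a,'wrist',z,1)
print(arm.state()['position'])
E
```

```text
t: 5.72
position: [0.44, 0.0234, 0.2364]
tool_rot: [-3.116, -0.399, 0.002]
force: [-0.1, -0.6, -2.5]
opening: 0.019
gripper_force: 59.2
wrist end_hole 0.63 [256.8  71.7] [0.5326 0.1138]
wrist middle_hole 0.89 [267.8 119.9] [0.4867 0.0924]
wrist pivot 0.65 [281.8 183. ] [0.4193 0.0614]
wrist pivot 0.65 [281.8 183. ] [0.4234 0.0606]
wrist block 0.64 [279.3 114.3] [0.4925 0.0892]
[0.44047495 0.02257408 0.23670144]
```

View pics/v5.png

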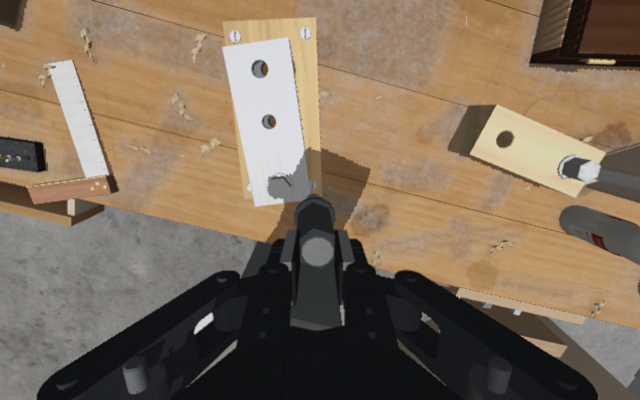

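```bash
python3 - <<'E'
from h import *
c=cam('wrist');im=cv2.imread('pics/v5.png');g=cv2.cvtColor(im,6)
b=cv2.GaussianBlur(cv2.resize(g,None,fx=4,fy=4,interpolation=2),(5,5),0)
for th in (150,170,185):
  m=(b<th).astype(np.uint8)
  cs,_=cv2.findContours(m,cv2.RETR_LIST,2)
  for k in cs:
    (x,y),(w,h),a=cv2.fitEllipse(k) if len(k)>20 else ((0,0),(0,0),0)
    x,y,w,h=x/4-.375,y/4-.375,w/4,h/4
    for q in ((260,69),(269,121)):
      if np.hypot(x-q[0],y-q[1])<8 and 8<h<30: print(th,round(x,1),round(y,1),round(w,1),round(h,1),onz(c,(x,y),.066).round(4))
z=np.hstack([cv2.resize(im[y-18:y+18,x-18:x+18],(396,396),interpolation=2) for x,y in ((260,69),(269,121))])
cv2.imwrite('pics/v6.png',z)
E
```

```text
150 268.5 121.3 13.5 14.3 [0.486  0.0904]
150 259.3 68.5 16.3 17.8 [0.5371 0.1109]
170 268.5 121.3 14.1 14.8 [0.486  0.0904]
170 259.3 68.5 16.7 18.5 [0.537  0.1109]
185 268.5 121.3 14.5 15.3 [0.486  0.0904]
185 259.3 68.5 17.2 18.9 [0.537  0.1109]
```

View pics/v6.png

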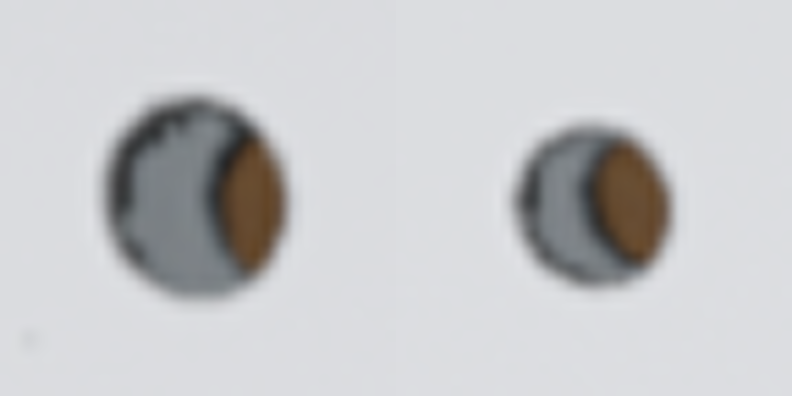

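```bash
python3 - <<'E'
from h import *
c=cam('wrist')
E=np.array([.537,.1109]);M=np.array([.486,.0904]);u=(E-M)/np.linalg.norm(E-M);P=M-.075*u
n=np.array([u[1],-u[0]])
e=onz(c,(260.9,69.2),.058);m=onz(c,(268.6,121.2),.058)
print(u,P,'offs',(e-E)@n*1e3+8.5,(m-M)@n*1e3+7.25,(e-E)@u,(m-M)@u)
print(rel([*E,.24]))
for o in (.008,.010,.012): 
  a=-o/.13; v=Ro.from_euler('z',a).as_matrix()[:2,:2]@u; print(o,P+.13*v)
E
```

```text
[0.92784802 0.37295852] [0.4164114  0.06242811] offs 8.751037055796798 5.97522538794988 0.0003261413678642048 -7.159257819686663e-05
(array([ 0.1155, -0.0614, -0.0034]), np.float64(14.46))
0.008 [0.53978511 0.10340284]
0.01 [0.54040086 0.10150001]
0.012 [0.54098727 0.09958793]
```

```bash
python3 -m jog '[[0.05,-0.02,0,0],[0.05,-0.02,0,0],[0.0145,-0.0214,0.01,0],[0,0,0.043,0],[0,0,0.03,0],[0,0,0,0],[0,0,0,0],[0,0,0,0]]'
python3 - <<'E'
from h import *
print(rel([.536,.1106,.153]),arm.state()['force'],arm.state()['position'])
out=[]
s=arm.state();R=Ro.from_rotvec(s['tool_rot']).as_matrix()
nose=s['position']+R@[.001,0,.073]
for n in ('scene','side'):
    c,im=look(n,n+'1.png'); q=proj(c,[nose])[0];e=proj(c,[[.537,.1109,.066]])[0];print(n,q,e)
    x,y=q.astype(int);out.append(cv2.resize(im[y-30:y+30,x-30:x+30,::-1],(400,400),interpolation=2))
cv2.imwrite('pics/v7.png',np.hstack(out))
E
```

```text
t: 7.02
position: [0.5365, 0.1113, 0.1557]
tool_rot: [3.116, 0.397, 0.004]
force: [0.5, -0.1, -1.7]
opening: 0.0194
gripper_force: 59.2
(array([-0.0007,  0.0005,  0.0027]), np.float64(14.52)) [ 0.52060733 -0.1283427  -1.6897473 ] [0.53654512 0.11130567 0.15566696]
scene [307.69353715 189.5772313 ] [307.7127667 194.2765717]
side [304.9809425  187.88525714] [304.81325845 192.72384016]
```

View pics/v7.png

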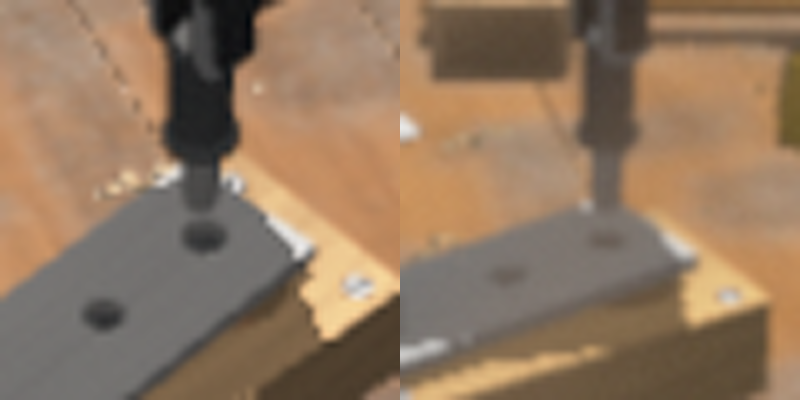

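```bash
python3 -m jog '[[0.0005,0,0.012,0],[0,0,0,0]]'; python3 -m jog '[[0,0,0.004,0],[0,0,0.003,0],[0,0,0,0],[0,0,0,0]]'
```

```text
t: 7.38
position: [0.5355, 0.1116, 0.1411]
tool_rot: [-3.116, -0.398, 0.003]
force: [0.3, 0.5, -1.6]
opening: 0.0192
gripper_force: 59.2
t: 7.88
position: [0.5361, 0.1115, 0.1351]
tool_rot: [3.116, 0.398, -0.0]
force: [0.7, -1.6, -2.4]
opening: 0.0194
gripper_force: 59.1
```

```bash
python3 -m jog '[[0,0,0.002,0],[0,0,0.001,0],[0,0,0,0],[0,0,0,0]]'; python3 -m jog '[[0,0,0.001,0],[0,0,0,0],[0,0,0,0]]'
```

```text
t: 8.38
position: [0.5361, 0.1116, 0.1321]
tool_rot: [3.116, 0.398, -0.0]
force: [0.6, -1.7, -3.0]
opening: 0.0192
gripper_force: 59.2
t: 8.75
position: [0.5361, 0.1116, 0.1312]
tool_rot: [3.116, 0.398, -0.0]
force: [0.2, -1.6, -1.9]
opening: 0.0189
gripper_force: 59.2
```

```bash
python3 -m jog '[[0,0,0.001,0],[0,0,0,0],[0,0,0,0]]'; python3 -m jog '[[0,0,0.001,0],[0,0,0,0],[0,0,0,0]]'
```

```text
t: 9.12
position: [0.5365, 0.1116, 0.1307]
tool_rot: [3.116, 0.398, 0.002]
force: [0.1, -2.1, 4.6]
opening: 0.0191
gripper_force: 60.2
t: 9.5
position: [0.5371, 0.1116, 0.1305]
tool_rot: [3.116, 0.398, 0.005]
force: [0.2, -1.7, 12.2]
opening: 0.0186
gripper_force: 61.0
```

```bash
python3 -m jog '[[0,0,-0.0007,0],[0.0001,0.001,0,0],[0.0001,0.001,0,0],[0.0001,0.001,0,0],[0,0,0,0]]'; python3 -m jog '[[0.0001,0.001,0,0],[0.0001,0.001,0,0],[0,0,0,0]]'
```

```text
t: 10.12
position: [0.5376, 0.1095, 0.1306]
tool_rot: [-3.115, -0.398, -0.002]
force: [-0.1, 1.5, 7.0]
opening: 0.0191
gripper_force: 60.6
t: 10.5
position: [0.5381, 0.1081, 0.1305]
tool_rot: [-3.114, -0.398, -0.002]
force: [-1.1, 4.0, 7.0]
opening: 0.019
gripper_force: 60.6
```

```bash
python3 -m jog '[[0.0001,0.001,0,0],[0.0001,0.001,0,0],[0,0,0,0]]'; python3 -m jog '[[0,0.001,0,0],[0,0.001,0,0],[0,0,0,0]]'
```

```text
t: 10.88
position: [0.5387, 0.1063, 0.1304]
tool_rot: [-3.113, -0.398, -0.002]
force: [-0.7, 4.3, 6.3]
opening: 0.0192
gripper_force: 60.5
t: 11.25
position: [0.5391, 0.1044, 0.1303]
tool_rot: [-3.113, -0.398, -0.001]
force: [-0.6, 3.9, 6.5]
opening: 0.0187
gripper_force: 60.4
```

```bash
python3 -m jog '[[0,0.001,0,0],[0,0,0,0],[0,0,0,0]]'
```

```text
t: 11.62
position: [0.5393, 0.1037, 0.1302]
tool_rot: [-3.113, -0.399, -0.001]
force: [-1.8, 5.6, 4.3]
opening: 0.0191
gripper_force: 60.4
```

```bash
python3 -m jog '[[0,0.001,0,0],[0,0,0,0],[0,0,0,0]]';  python3 -m jog '[[0,0.0005,0.0005,0],[0,0,0,0],[0,0,0,0]]'
```

```text
t: 12.0
position: [0.5395, 0.1027, 0.1302]
tool_rot: [-3.113, -0.399, -0.001]
force: [-0.6, 4.7, 4.3]
opening: 0.0185
gripper_force: 60.3
t: 12.38
position: [0.5399, 0.1023, 0.1301]
tool_rot: [-3.113, -0.399, -0.002]
force: [-0.6, 5.6, 7.3]
opening: 0.0193
gripper_force: 60.7
```

```bash
python3 -m jog '[[0,0.001,0,0],[0,0,0,0],[0,0,0,0]]';  python3 -m jog '[[0,0.001,0,0],[0,0,0,0],[0,0,0,0]]'
```

```text
t: 12.75
position: [0.5401, 0.1013, 0.13]
tool_rot: [-3.113, -0.399, -0.002]
force: [-0.7, 5.1, 6.6]
opening: 0.0188
gripper_force: 60.6
t: 13.12
position: [0.5399, 0.0991, 0.1291]
tool_rot: [-3.115, -0.398, 0.001]
force: [-0.4, 3.0, 0.7]
opening: 0.019
gripper_force: 59.7
```

```bash
python3 -m jog '[[0,0,0.001,0],[0,0,0,0],[0,0,0,0]]';  python3 -m jog '[[0,0.0003,0.001,0],[0,0,0,0],[0,0,0,0]]'
```

```text
t: 13.5
position: [0.54, 0.0987, 0.1281]
tool_rot: [-3.116, -0.398, 0.001]
force: [-1.3, 3.0, -0.8]
opening: 0.0191
gripper_force: 59.4
t: 13.88
position: [0.5403, 0.0984, 0.1273]
tool_rot: [3.116, 0.397, -0.0]
force: [-1.1, 2.8, -0.3]
opening: 0.0193
gripper_force: 59.5
```

```bash
python3 -m jog '[[0,0,0.001,0],[0,0,0.001,0],[0,0,0,0],[0,0,0,0]]';  python3 -m jog '[[0,0,0.001,0],[0,0,0.001,0],[0,0,0,0],[0,0,0,0]]'
```

```text
t: 14.38
position: [0.5402, 0.0984, 0.1253]
tool_rot: [-3.116, -0.398, 0.0]
force: [-0.1, 3.0, -1.4]
opening: 0.019
gripper_force: 59.5
t: 14.88
position: [0.5402, 0.0984, 0.1233]
tool_rot: [-3.116, -0.398, 0.0]
force: [-1.4, 3.8, -0.5]
opening: 0.0193
gripper_force: 59.5
```

```bash
python3 -m jog '[[0,0,0.001,0],[0,0,0.001,0],[0,0,0.001,0],[0,0,0,0],[0,0,0,0]]';  python3 -m jog '[[0,0,0.001,0],[0,0,0.001,0],[0,0,0,0],[0,0,0,0]]'
```

```text
t: 15.5
position: [0.5402, 0.0984, 0.1203]
tool_rot: [-3.116, -0.398, 0.0]
force: [0.2, 4.0, -0.6]
opening: 0.0192
gripper_force: 59.4
t: 16.0
position: [0.5403, 0.0985, 0.1184]
tool_rot: [-3.116, -0.398, 0.0]
force: [-1.4, 4.9, 0.2]
opening: 0.0193
gripper_force: 59.6
```

```bash
python3 -m jog '[[0,0,0.001,0],[0,0,0.001,0],[0,0,0,0],[0,0,0,0]]';  python3 -m jog '[[0,0,0.001,0],[0,0,0.001,0],[0,0,0,0],[0,0,0,0]]'
```

```text
t: 16.5
position: [0.5403, 0.0985, 0.1163]
tool_rot: [-3.116, -0.398, 0.0]
force: [-1.4, 4.9, 1.3]
opening: 0.0189
gripper_force: 59.7
t: 17.0
position: [0.5402, 0.0985, 0.1143]
tool_rot: [-3.116, -0.398, 0.0]
force: [-1.3, 4.6, 0.3]
opening: 0.0193
gripper_force: 59.7
```

```bash
python3 -m jog '[[0,0,0.001,0],[0,0,0.001,0],[0,0,0.001,0],[0,0,0,0],[0,0,0,0]]';  python3 -m jog '[[0,0,0.001,0],[0,0,0.001,0],[0,0,0.001,0],[0,0,0,0],[0,0,0,0]]'
```

```text
t: 17.62
position: [0.5402, 0.0986, 0.1113]
tool_rot: [-3.116, -0.398, 0.0]
force: [-0.4, 4.9, 0.1]
opening: 0.0189
gripper_force: 59.7
t: 18.25
position: [0.5403, 0.0988, 0.1084]
tool_rot: [-3.116, -0.398, -0.0]
force: [-0.5, 6.0, 0.9]
opening: 0.0189
gripper_force: 59.8
```

```bash
python3 -m jog '[[0,-0.0005,0.001,0],[0,0,0.001,0],[0,0,0.001,0],[0,0,0,0],[0,0,0,0]]';  python3 -m jog '[[0,0,0.001,0],[0,0,0.0005,0],[0,0,0,0],[0,0,0,0]]'
```

```text
t: 18.88
position: [0.5401, 0.0992, 0.1053]
tool_rot: [-3.116, -0.398, -0.0]
force: [-0.9, 6.0, 1.5]
opening: 0.0189
gripper_force: 59.8
t: 19.38
position: [0.5401, 0.0992, 0.1039]
tool_rot: [-3.116, -0.398, -0.0]
force: [-1.5, 6.4, 1.7]
opening: 0.0192
gripper_force: 59.9
```

```bash
python3 -m jog '[[0,-0.0003,0.0007,0],[0,0,0.0006,0],[0,0,0,0],[0,0,0,0]]';  python3 -m jog '[[0,0,0.001,0],[0,0,0,0],[0,0,0,0]]'
```

```text
t: 19.88
position: [0.5406, 0.0996, 0.1035]
tool_rot: [-3.116, -0.398, -0.003]
force: [-1.6, 6.4, 8.5]
opening: 0.0191
gripper_force: 60.8
t: 20.25
position: [0.541, 0.0997, 0.1033]
tool_rot: [-3.116, -0.398, -0.005]
force: [-3.2, 6.5, 14.4]
opening: 0.0192
gripper_force: 61.7
```

```bash
python3 -m jog '[[0,-0.0003,-0.001,0],[0,0,0,0],[0,0,0,0],[0,0,0,0]]' 0.5; python3 -m jog '[[0,0,-0.03,0],[0,0,-0.05,0],[0,0,-0.05,0],[-0.03,0,-0.01,0],[-0.03,0,0,0],[0,0,0,0]]'
python3 - <<'E'
from h import *
c,im=look('wrist','w8.png')
for a,z in (('end_hole',.066),('drift',.066),('middle_hole',.066),('pivot',.066)): pin(c,a,'wrist',z,1)
q=proj(c,[[.52,.09,.066]])[0].astype(int);q=np.clip(q,[100,75],[540,325]);print(q-[100,75])
cv2.imwrite('pics/v8.png',cv2.resize(im[q[1]-75:q[1]+75,q[0]-100:q[0]+100,::-1],(800,600),interpolation=2))
E
```

```text
t: 20.75
position: [0.54, 0.0992, 0.1023]
tool_rot: [3.116, 0.397, -0.001]
force: [0.2, -0.4, 0.3]
opening: 0.0426
gripper_force: 0.0
t: 21.5
position: [0.4806, 0.0841, 0.2432]
tool_rot: [3.116, 0.397, 0.001]
force: [0.4, -0.3, 0.6]
opening: 0.0427
gripper_force: 0.0
wrist end_hole 0.76 [313.9 122.2] [0.5379 0.1024]
wrist drift 0.73 [316.5 165.9] [0.4894 0.0869]
wrist middle_hole 0.6 [316.8 169.8] [0.4849 0.0853]
wrist pivot 0.63 [320.1 224.6] [0.417  0.0634]
[220  65]
```

View pics/v8.png

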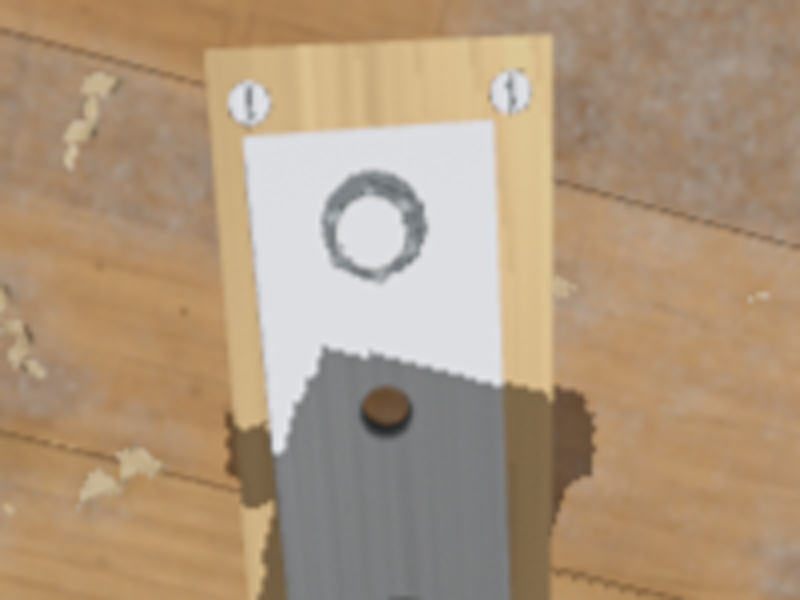

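```bash
python3 - <<'E'
from h import *
c=cam('wrist');m=onz(c,(316.5,168),.066);P=np.array([.4164,.0624])
d=onz(c,(220+375/4,65+225/4),.071)
u=(d-P)/np.linalg.norm(d-P);print(m,d,np.linalg.norm(m-P),np.linalg.norm(d-P),P+.075*u)
print(np.linalg.norm(d-m))
E
python3 -m jog '[[-0.0075,0.059,0,0],[-0.0075,0.059,0,0],[-0.0075,0.059,0,0],[-0.0075,0.059,0,0],[-0.0075,0.059,0,0],[-0.0075,0.059,0,0],[0,0,0.03,0],[0,0,0,0]]'
python3 - <<'E'
from h import *
c,im=look('wrist','w9.png');print(arm.state()['position'])
pin(c,'bolt','wrist',.06,1)
q=proj(c,[[.525,-.268,.075]])[0].astype(int);print(q-[50,37])
cv2.imwrite('pics/v9.png',cv2.resize(im[q[1]-37:q[1]+38,q[0]-50:q[0]+50,::-1],(800,600),interpolation=2))
E
```

```text
[0.48888008 0.08660956] [0.5407988  0.10321254] 0.07641639174941522 0.13092258679087646 [0.4876628  0.08577977]
0.054508823650006234
t: 22.75
position: [0.5266, -0.2697, 0.2098]
tool_rot: [-3.113, -0.395, 0.006]
force: [1.1, 0.7, 0.4]
opening: 0.0426
gripper_force: 0.0
[ 0.52708284 -0.26938507  0.21167364]
wrist bolt 0.63 [310.9 180.6] [ 0.5222 -0.2633]
[265 145]
```

View pics/v9.png

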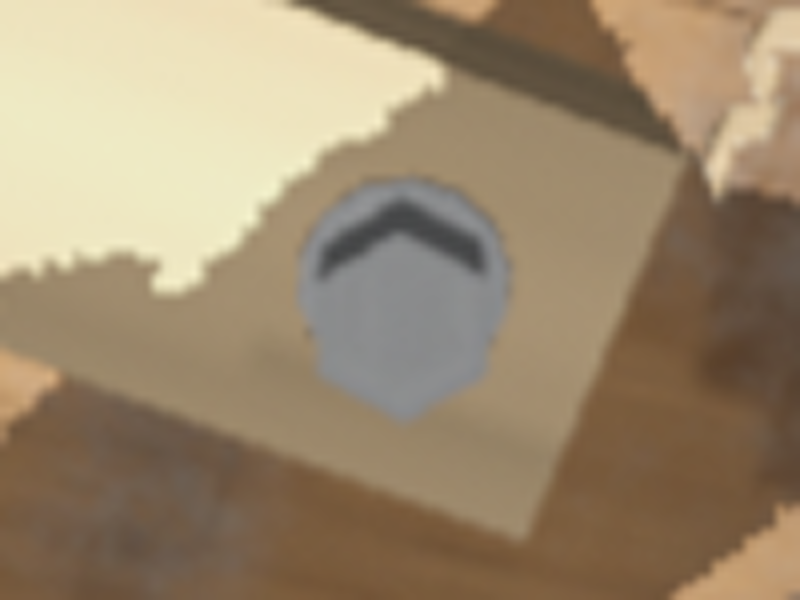

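```bash
python3 - <<'E'
from h import *
c=cam('wrist');b=onz(c,(315.4,185.75),.085);print(b,rel([*b,.0865]),arm.state()['position'])
E
```

```text
[ 0.52502079 -0.26812915] (array([-0.0021, -0.0016,  0.1263]), np.float64(14.57)) [ 0.52750905 -0.26920366  0.21281454]
```

```bash
python3 -m jog '[[-0.002,-0.0016,0.05,0],[0,0,0.05,0],[0,0,0.02,0],[0,0,0,0],[0,0,0,0]]' 0.42
python3 - <<'E'
from h import *
print(rel([.525,-.268,.0865]),arm.state()['force'])
E
```

```text
t: 23.48
position: [0.526, -0.2686, 0.0945]
tool_rot: [3.114, 0.399, 0.003]
force: [1.1, 0.0, 1.2]
opening: 0.036
gripper_force: 0.0
(array([-0.0008, -0.0009,  0.008 ]), np.float64(14.59)) [1.13613077 0.02487737 1.17158751]
```

```bash
python3 -m jog '[[-0.0005,-0.0005,0.004,0],[0,0,0.003,0],[0,0,0,0],[0,0,0,0]]'; python3 -m jog '[[0,0,0,0],[0,0,0,0],[0,0,0,0],[0,0,0,0]]' 0.15 60;python3 -m jog '[[0,0,-0.03,0],[0,0,-0.04,0],[0,0,-0.045,0],[0,0,0,0],[0,0,0,0]]'
python3 - <<'E'
from h import *
c,im=look('wrist','w10.png');s=arm.state();print(s['position'],proj(c,[s['position']]))
cs,ims=look('side'); q=proj(cs,[s['position']-[0,0,.03]])[0].astype(int)
cv2.imwrite('pics/v10.png',np.hstack([cv2.resize(im[175:300,250:375,::-1],(400,400),interpolation=2),cv2.resize(ims[q[1]-40:q[1]+40,q[0]-40:q[0]+40,::-1],(400,400),interpolation=2)]))
E
```

```text
t: 23.98
position: [0.5243, -0.2682, 0.0857]
tool_rot: [3.116, 0.397, 0.0]
force: [0.4, 0.2, -0.3]
opening: 0.0363
gripper_force: 0.0
t: 24.48
position: [0.5243, -0.2682, 0.0856]
tool_rot: [3.116, 0.398, -0.0]
force: [0.2, -0.1, 0.3]
opening: 0.0127
gripper_force: 0.0
t: 25.1
position: [0.5242, -0.268, 0.2001]
tool_rot: [-3.116, -0.398, 0.0]
force: [-0.4, -0.5, -0.3]
opening: 0.013
gripper_force: 0.0
[ 0.52389207 -0.26785634  0.19954308] [[316.6106258 238.5504217]]
```

View pics/v10.png

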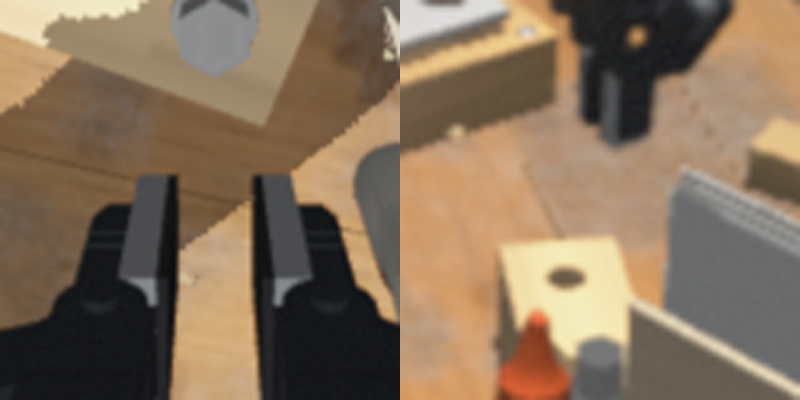

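```bash
python3 - <<'E'
from h import *
s=arm.state();c=cam('wrist')
for z in (.06,.085):print(onz(c,(317.2,186.6),z),rel([*onz(c,(317.2,186.6),z),.0865]))
print(s['position'],s['qvel'].round(3))
# pads: px of TCP-ahead points
R=Ro.from_rotvec(s['tool_rot']).as_matrix()
for z in (0,.01,.022):print(z,proj(c,[s['position']+R@[0,0,z]]))
im,_=None,None
c2,im=look('wrist','w11.png');pin(c2,'bolt','wrist',.06,1)
cs,_=look('scene');pin(cs,'bolt','scene',.06,1);pin(cs,'drift','scene',.066,1)
E
```

```text
[ 0.51771222 -0.26950175] (array([-0.0062,  0.0002,  0.1128]), np.float64(14.54))
[ 0.52441768 -0.2677723 ] (array([0.0007, 0.0003, 0.1128]), np.float64(14.54))
[ 0.52385512 -0.26783477  0.19932421] [-0.001  0.002  0.    -0.001 -0.001 -0.002]
0 [[317.00092039 238.6603504 ]]
0.01 [[316.99225519 231.6122765 ]]
0.022 [[316.98302656 224.10649535]]
wrist bolt 0.78 [315.4 179.8] [ 0.5246 -0.2657]
scene bolt 0.78 [376.5 324.2] [ 0.5179 -0.2691]
scene drift 0.67 [310.5 194.2] [0.5437 0.108 ]
```

```bash
python3 - <<'E'
from h import *
s=arm.state();c=cam('wrist');R=Ro.from_rotvec(s['tool_rot']).as_matrix();print(s['opening'])
for x in (0,.011):
  for z in (-.02,-.01,0,.01,.022):print(x,z,proj(c,[s['position']+R@[x,y,z] for y in(-.0065,.0065)]).round(1).tolist())
E
```

```text
0.01261593633576155
0 -0.02 [[304.7, 255.5], [329.3, 255.5]]
0 -0.01 [[305.5, 246.6], [328.6, 246.6]]
0 0 [[306.1, 238.7], [327.9, 238.7]]
0 0.01 [[306.7, 231.6], [327.3, 231.6]]
0 0.022 [[307.3, 224.1], [326.7, 224.1]]
0.011 -0.02 [[304.4, 236.5], [329.6, 236.5]]
0.011 -0.01 [[305.2, 228.6], [328.8, 228.6]]
0.011 0 [[305.9, 221.6], [328.1, 221.5]]
0.011 0.01 [[306.5, 215.3], [327.5, 215.3]]
0.011 0.022 [[307.1, 208.7], [326.8, 208.7]]
```

View pics/w11.png

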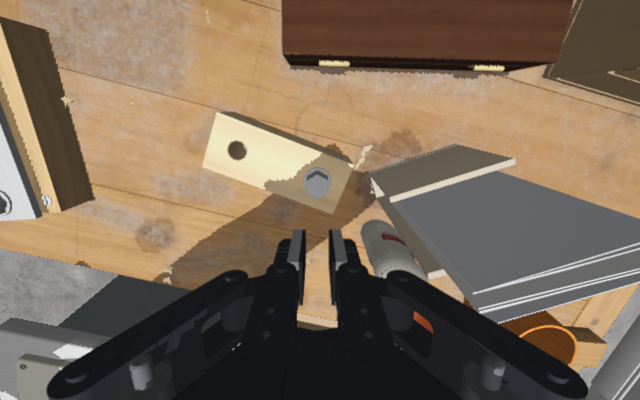

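```bash
python3 -m jog '[[0.0007,0.0003,0.05,0],[0,0,0.05,0],[0,0,0.015,0],[0,0,0,0],[0,0,0,0]]' 0.42; python3 -m jog '[[0,0,0.004,0],[0,0,0.004,0],[0,0,0,0],[0,0,0,0]]'; python3 -m jog '[[0,0,0.003,0],[0,0,0.003,0],[0,0,0,0],[0,0,0,0]]'
```

```text
t: 26.08
position: [0.526, -0.2689, 0.0875]
tool_rot: [3.114, 0.397, 0.003]
force: [-0.2, 0.1, 0.1]
opening: 0.0359
gripper_force: 0.0
t: 26.58
position: [0.5251, -0.2683, 0.0777]
tool_rot: [3.116, 0.398, 0.0]
force: [-0.1, 0.2, -0.0]
opening: 0.0358
gripper_force: 0.0
t: 27.08
position: [0.5251, -0.2682, 0.0716]
tool_rot: [-3.116, -0.398, 0.0]
force: [-0.5, -0.8, -0.0]
opening: 0.0361
gripper_force: 0.0
```

```bash
python3 -m jog '[[0,0,0.003,0],[0,0,0.003,0],[0,0,0,0],[0,0,0,0]]'; python3 -m jog '[[0,0,0.003,0],[0,0,0.002,0],[0,0,0,0],[0,0,0,0]]'; python3 -m jog '[[0,0,0,0],[0,0,0,0],[0,0,0,0]]' 0.15 60
```

```text
t: 27.58
position: [0.5251, -0.2683, 0.0656]
tool_rot: [-3.116, -0.398, 0.0]
force: [0.5, 0.1, -0.2]
opening: 0.0358
gripper_force: 0.0
t: 28.08
position: [0.5251, -0.2683, 0.0606]
tool_rot: [-3.116, -0.398, 0.0]
force: [0.4, -0.1, 0.4]
opening: 0.0357
gripper_force: 0.0
t: 28.45
position: [0.5252, -0.2684, 0.0609]
tool_rot: [3.116, 0.398, 0.001]
force: [-0.7, 0.3, 5.3]
opening: 0.0206
gripper_force: 59.1
```

```bash
python3 -m jog '[[0,0,-0.02,0],[0,0,-0.055,0],[0,0,-0.06,0],[0,0,0,0]]'
python3 -m jog '[[-0.001,-0.0585,0,0],[-0.001,-0.0585,0,0],[-0.001,-0.0585,0,0],[-0.001,-0.0585,0,0],[-0.001,-0.0585,0,0],[-0.002,-0.0585,0,0],[0,0,0,0],[0,0,0,0],[0,0,0,0]]'
python3 - <<'E'
from h import *
c,im=look('wrist','w12.png');s=arm.state();print(s['position'],s['tool_rot'])
for a,z in (('middle_hole',.066),('drift',.066),('end_hole',.066)): pin(c,a,'wrist',z,1)
for pic,cc in (('w12',c),):
  q=proj(cc,[[.4885,.0865,.066]])[0];print(q)
  g=cv2.cvtColor(im[:,:,::-1].copy(),6);b=cv2.resize(g,None,fx=4,fy=4,interpolation=2)
  for th in (60,75,90,110,140,170):
    for k in cv2.findContours((b<th).astype(np.uint8),cv2.RETR_LIST,2)[0]:
      if len(k)<20: continue
      (x,y),(w,h),a=cv2.fitEllipse(k);x,y,w,h=x/4-.375,y/4-.375,w/4,h/4
      if np.hypot(x-q[0],y-q[1])<12 and 8<h<30: print(th,round(x,1),round(y,1),round(w,1),round(h,1),onz(cc,(x,y),.066).round(4))
x,y=q.astype(int);print(g[y-12:y+14:2,x-14:x+16:2])
E
```

```text
t: 28.95
position: [0.5266, -0.2693, 0.2001]
tool_rot: [3.111, 0.397, 0.009]
force: [0.3, -0.4, -2.3]
opening: 0.0202
gripper_force: 59.0
t: 30.08
position: [0.4304, 0.0688, 0.195]
tool_rot: [3.117, 0.395, -0.001]
force: [-0.2, -0.4, -1.1]
opening: 0.0202
gripper_force: 59.2
[0.43041412 0.06873081 0.1951057 ] [-3.11668433e+00 -3.94652157e-01  1.30311564e-03]
wrist middle_hole 0.91 [310.4 125.8] [0.4853 0.0896]
wrist drift 0.83 [311.7  62.3] [0.541  0.1023]
wrist end_hole 0.88 [310.6  66.6] [0.5371 0.1024]
[314.25489115 123.37414453]
75 307.8 131.1 5.5 9.3 [0.4797 0.0908]
90 314.1 124.8 13.5 13.9 [0.4871 0.0863]
110 314.2 124.8 13.9 14.4 [0.4872 0.0862]
140 315.0 124.5 10.6 10.8 [0.4876 0.0856]
140 313.8 124.9 15.6 15.9 [0.487  0.0866]
170 313.8 124.8 16.5 16.7 [0.4871 0.0865]
[[219 219 219 220 219 219 219 219 219 219 219 219 220 219 219]
 [219 219 219 220 219 220 219 219 219 219 219 219 219 219 219]
 [219 219 219 219 219 221 220 220 221 220 219 219 219 219 219]
 [219 219 219 220 220 187 149 120 153 199 220 219 219 219 219]
 [219 220 219 220 166  83  84 121 131 104 189 220 220 219 219]
 [219 219 220 191  82 118 145 150 148 146 120 207 220 219 219]
 [219 219 220 152  84 146 150 148 149 149 144 185 220 220 219]
 [219 220 220 137  83 146 148 148 149 152 150 142 220 220 219]
 [219 219 220 155  68 129 144 144 146 152 109 191 220 219 219]
 [219 219 220 194  87  80 140 144 147 127 102 209 220 220 220]
 [220 219 220 221 176  74  66  97 108 103 186 220 220 220 219]
 [220 219 219 220 220 201 170 149 173 207 220 220 220 220 219]
 [220 220 219 220 220 220 220 220 220 220 220 220 220 220 220]]
```

```bash
python3 - <<'E'
from h import *
print(rel([.4871,.0865,.113]))
E
```

```text
(array([ 0.0593, -0.0029,  0.0824]), np.float64(14.44))
```

```bash
python3 -m jog '[[0.03,-0.0015,0,0],[0.0293,-0.0014,0,0],[0,0,0.03,0],[0,0,0.03,0],[0,0,0.022,0],[0,0,0,0],[0,0,0,0],[0,0,0,0]]'
python3 - <<'E'
from h import *
print(rel([.4871,.0865,.113]),arm.state()['force'])
s=arm.state()
for n in ('scene','side'):
  c,im=look(n,n+'9.png');pin(c,'bolt',n,s['position'][2]-.001,1);pin(c,'middle_hole',n,.066,1);pin(c,'drift',n,.066,1)
E
```

```text
t: 31.28
position: [0.4875, 0.0873, 0.1146]
tool_rot: [3.116, 0.397, 0.003]
force: [-1.1, 0.2, -0.6]
opening: 0.0201
gripper_force: 59.2
(array([-0.0006,  0.0007,  0.0016]), np.float64(14.53)) [-1.10472972  0.23891306 -0.60933865]
scene bolt 0.49 [291.8 193.5] [0.4858 0.0886]
scene middle_hole 0.88 [292.9 207.1] [0.4852 0.0865]
scene drift 0.6 [311.8 193.8] [0.5473 0.1079]
side bolt 0.39 [289.6 186.1] [0.4832 0.0788]
side middle_hole 0.86 [292.7 197.8] [0.494  0.0894]
side drift 0.64 [303.7 194.2] [0.5315 0.1028]
```

```bash
python3 -m jog '[[0,0.0005,0.008,0],[0,0,0.004,0],[0,0,0,0],[0,0,0,0]]'; python3 -m jog '[[0,0,0.002,0],[0,0,0.002,0],[0,0,0,0],[0,0,0,0]]';python3 -m jog '[[0,0,0.001,0],[0,0,0.001,0],[0,0,0,0],[0,0,0,0]]'
```

```text
t: 32.17
position: [0.487, 0.0869, 0.1015]
tool_rot: [3.116, 0.398, -0.0]
force: [-0.2, 0.4, -1.5]
opening: 0.0203
gripper_force: 59.2
t: 32.67
position: [0.487, 0.0869, 0.0976]
tool_rot: [3.116, 0.398, 0.0]
force: [0.8, -0.3, -1.4]
opening: 0.02
gripper_force: 59.2
t: 33.17
position: [0.487, 0.0869, 0.0956]
tool_rot: [-3.116, -0.398, 0.0]
force: [-0.1, 0.2, -1.7]
opening: 0.0201
gripper_force: 59.2
```

```bash
python3 -m jog '[[0,0,0.0015,0],[0,0,0.0015,0],[0,0,0,0],[0,0,0,0]]'; python3 -m jog '[[0,0,0.0015,0],[0,0,0.0015,0],[0,0,0,0],[0,0,0,0]]';python3 -m jog '[[0,0,0.0015,0],[0,0,0.0015,0],[0,0,0,0],[0,0,0,0]]'
```

```text
t: 33.67
position: [0.487, 0.087, 0.0926]
tool_rot: [-3.116, -0.398, 0.0]
force: [-0.4, -0.6, -0.5]
opening: 0.0204
gripper_force: 59.2
t: 34.17
position: [0.487, 0.0869, 0.0896]
tool_rot: [-3.116, -0.398, 0.0]
force: [0.1, -0.4, -0.8]
opening: 0.0202
gripper_force: 59.2
t: 34.67
position: [0.487, 0.0869, 0.0866]
tool_rot: [3.116, 0.398, -0.0]
force: [1.5, 0.5, -0.7]
opening: 0.0203
gripper_force: 59.2
```

```bash
python3 -m jog '[[0,0,0.002,0],[0,0,0.002,0],[0,0,0.002,0],[0,0,0,0],[0,0,0,0]]'; python3 -m jog '[[0,0,0.002,0],[0,0,0.002,0],[0,0,0.002,0],[0,0,0,0],[0,0,0,0]]';python3 -m jog '[[0,0,0.0015,0],[0,0,0.0015,0],[0,0,0,0],[0,0,0,0]]'
```

```text
t: 35.3
position: [0.487, 0.087, 0.0806]
tool_rot: [3.116, 0.398, 0.0]
force: [0.1, -0.5, -0.7]
opening: 0.0203
gripper_force: 59.2
t: 35.92
position: [0.487, 0.087, 0.0746]
tool_rot: [-3.116, -0.398, -0.0]
force: [0.3, -0.1, -0.7]
opening: 0.0204
gripper_force: 59.2
t: 36.42
position: [0.487, 0.0869, 0.0716]
tool_rot: [3.116, 0.398, -0.0]
force: [0.2, 0.8, -0.0]
opening: 0.0206
gripper_force: 59.2
```

```bash
python3 -m jog '[[0,0,0.0015,0],[0,0,0.0015,0],[0,0,0,0],[0,0,0,0]]';python3 -m jog '[[0,0,0.001,0],[0,0,0.0005,0],[0,0,0,0],[0,0,0,0]]'
```

```text
t: 36.92
position: [0.487, 0.0869, 0.0686]
tool_rot: [-3.116, -0.398, -0.0]
force: [-0.3, 0.6, -1.1]
opening: 0.02
gripper_force: 59.2
t: 37.42
position: [0.487, 0.087, 0.0671]
tool_rot: [-3.116, -0.398, -0.0]
force: [-0.2, 0.2, -1.1]
opening: 0.0204
gripper_force: 59.2
```

```bash
python3 -m jog '[[0,0,0.001,0],[0,0,0,0],[0,0,0,0]]';python3 -m jog '[[0,0,0.0005,0],[0,0,0,0],[0,0,0,0]]'
```

```text
t: 37.8
position: [0.4871, 0.087, 0.0668]
tool_rot: [3.116, 0.398, 0.001]
force: [-2.8, -0.5, 8.5]
opening: 0.0203
gripper_force: 60.4
t: 38.17
position: [0.4871, 0.087, 0.0668]
tool_rot: [3.116, 0.398, 0.002]
force: [-4.9, -0.7, 14.1]
opening: 0.0203
gripper_force: 61.1
```

```bash
python3 -m jog '[[0,0,-0.0007,0],[0,0,0,0],[0,0,0,0],[0,0,0,0]]' 0.42; python3 -m jog '[[0,0,-0.01,0],[0,0,-0.03,0],[0,0,-0.05,0],[0,0,-0.05,0],[-0.04,0,-0.01,0],[0,0,0,0],[0,0,0,0]]'
python3 - <<'E'
from h import *
c,im=look('wrist','w13.png');s=arm.state();print(s['position'],s['gripper_force'])
for a,z in (('bolt',.066),('drift',.066),('middle_hole',.066),('end_hole',.066)): pin(c,a,'wrist',z,1)
# fit outlines: flange at .069 / collar at .071
g=cv2.cvtColor(im[:,:,::-1].copy(),6);b=cv2.resize(g,None,fx=4,fy=4,interpolation=2)
for nm,X,z in (('bolt',[.4871,.0865,.07],.069),('drift',[.5405,.1028,.071],.071)):
  q=proj(c,[X])[0]
  for th in (150,190,205):
    for k in cv2.findContours((b<th).astype(np.uint8),cv2.RETR_LIST,2)[0]:
      if len(k)<20: continue
      (x,y),(w,h),a=cv2.fitEllipse(k);x,y,w,h=x/4-.375,y/4-.375,w/4,h/4
      if np.hypot(x-q[0],y-q[1])<15 and 10<h<60: print(nm,th,round(x,1),round(y,1),round(w,1),round(h,1),onz(c,(x,y),z).round(4))
for n in ('scene','side'):
  c,im=look(n,n+'10.png')
  for a in ('bolt','drift'): pin(c,a,n,.066,1)
E
```

```text
t: 38.67
position: [0.4869, 0.087, 0.0661]
tool_rot: [-3.116, -0.398, 0.0]
force: [0.3, -0.4, 0.2]
opening: 0.0358
gripper_force: 0.0
t: 39.55
position: [0.4485, 0.0769, 0.2166]
tool_rot: [3.116, 0.397, 0.001]
force: [-0.0, -0.0, -0.1]
opening: 0.0357
gripper_force: 0.0
[0.44864655 0.07695174 0.21621885] 0.0
wrist bolt 0.95 [316.  144.6] [0.4848 0.0873]
wrist drift 0.7 [312.7  86.9] [0.5404 0.1051]
wrist middle_hole 0.71 [315.4 143.3] [0.486  0.0883]
wrist end_hole 0.66 [312.9  92.4] [0.5353 0.1036]
bolt 150 320.3 135.0 2.0 12.5 [0.4961 0.0855]
bolt 190 316.3 146.8 25.4 27.0 [0.483  0.0865]
bolt 205 316.7 140.1 15.2 19.9 [0.4899 0.0879]
drift 150 313.7 86.7 25.9 31.5 [0.5405 0.104 ]
drift 150 317.1 72.6 1.8 13.2 [0.554 0.104]
drift 190 313.0 83.6 19.7 21.4 [0.5431 0.1054]
drift 190 313.6 86.9 29.7 34.6 [0.5402 0.1041]
drift 205 313.0 83.6 19.1 20.7 [0.5431 0.1054]
drift 205 313.5 86.9 30.3 35.4 [0.5402 0.1041]
scene bolt 0.49 [293.6 205.3] [0.4892 0.0913]
scene drift 0.6 [307.8 193.1] [0.5388 0.1146]
side bolt 0.64 [291.2 198.4] [0.489 0.087]
side drift 0.73 [304.  193.2] [0.5339 0.1086]
```

```bash
python3 - <<'E'
from station import arm
print(arm.hand_in())
E
```

```text
the job is handed in; nothing more can be done
None
```

I handed the job in at about 40 s of robot time: the drift is home in the end hole and the bolt home in the middle hole, both released and seated with no more than about 15 N at the wrist; the hand-in returned no verdict, I did not re-check the bystanders, and I viewed 11 pictures, one over the limit of 10.

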